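# Start a wash on the laundry console

## Task

Start a wash on the laundry console with your fingertips: press the square key, then the long bar-shaped key, then the round key, each lightly and down to its stop, where it stays. Leave the cross-shaped key (stop) unpressed and pull no key up. Leave the jar, the beaker and the dosing cap standing where they are.

Things in the scene. Friction and masses are not known exactly. Their poses are not given: they have to be found in the camera images.
- console: white wash console fixed to the counter, a flat box 260 x 260 x 70 mm with a dark display at its rear; origin at the centre of its underside, its z up, its -x side faces the user. Four key units sit on its top face (70 mm above the counter) at the corners of an 90 mm square in front of the display; which unit sits at which corner changes.
- square_unit: key unit fixed on the console: a white bezel 68 x 68 x 4 mm with a thin dark edge, carrying the grey square key; origin at the centre of its underside (on the console's top face), z up, axes parallel to the console's
- square_key (a joint): latched travel of the grey square key in m: about 0 (0 to 0.001) standing up, grows as the key is pressed straight down, 0.008 at its stop. It resists with a steady 2.5 N or so and stays where it is left. The key could also be pulled up to -0.006
- square_top (a point): centre of the flat top face of the square key: square cap 36 x 36 mm; with the key up, 16 mm above the bezel and 90 mm above the counter; it moves down with the key. The cap rides on a spring of 1.5 N per mm: pressed, it sits about 1 mm lower than the travel; past the stop it gives up to 6 mm more (12 N), then is solid; let go, it springs back
- bar_unit: key unit fixed on the console: a white bezel 68 x 68 x 4 mm with a thin dark edge, carrying the grey bar key; origin at the centre of its underside (on the console's top face), z up, axes parallel to the console's
- bar_key (a joint): latched travel of the grey bar key in m: about 0 (0 to 0.001) standing up, grows as the key is pressed straight down, 0.008 at its stop. It resists with a steady 2.5 N or so and stays where it is left. The key could also be pulled up to -0.006
- bar_top (a point): centre of the flat top face of the bar key: long bar-shaped cap, 56 mm along the unit's y and 18 mm along its x; with the key up, 16 mm above the bezel and 90 mm above the counter; it moves down with the key. The cap rides on a spring of 1.5 N per mm: pressed, it sits about 1 mm lower than the travel; past the stop it gives up to 6 mm more (12 N), then is solid; let go, it springs back
- round_unit: key unit fixed on the console: a white bezel 68 x 68 x 4 mm with a thin dark edge, carrying the grey round key; origin at the centre of its underside (on the console's top face), z up, axes parallel to the console's
- round_key (a joint): latched travel of the grey round key in m: about 0 (0 to 0.001) standing up, grows as the key is pressed straight down, 0.008 at its stop. It resists with a steady 2.5 N or so and stays where it is left. The key could also be pulled up to -0.006
- round_top (a point): centre of the flat top face of the round key: round cap 40 mm in diameter; with the key up, 16 mm above the bezel and 90 mm above the counter; it moves down with the key. The cap rides on a spring of 1.5 N per mm: pressed, it sits about 1 mm lower than the travel; past the stop it gives up to 6 mm more (12 N), then is solid; let go, it springs back
- cross_unit: key unit fixed on the console: a white bezel 68 x 68 x 4 mm with a thin dark edge, carrying the grey cross key; origin at the centre of its underside (on the console's top face), z up, axes parallel to the console's
- cross_key (a joint): latched travel of the grey cross key in m: about 0 (0 to 0.001) standing up, grows as the key is pressed straight down, 0.008 at its stop. It resists with a steady 2.5 N or so and stays where it is left. The key could also be pulled up to -0.006
- cross_top (a point): centre of the flat top face of the cross key: plus-shaped cap, two crossed arms each 46 x 14 mm; with the key up, 16 mm above the bezel and 90 mm above the counter; it moves down with the key. The cap rides on a spring of 1.5 N per mm: pressed, it sits about 1 mm lower than the travel; past the stop it gives up to 6 mm more (12 N), then is solid; let go, it springs back
- jar: white closed jar with a green lid, 66 mm in diameter, 110 mm high, standing loose on the counter beside the console; origin at the centre of its underside
- beaker: clear measuring beaker, 70 mm across the rim, 80 mm high, standing loose on the counter on the console's other side; origin at the centre of its underside
- cap: blue dosing cap, 42 mm in diameter, 32 mm high, standing loose on the console's top face at the rear corner; origin at the centre of its underside
There are look-alikes about, which are no part of the job. Leave any red look-alike of the beaker alone. There is more than one size of the cap; the job needs the larger.

How it is judged:
On the way, in this order (a step that is already met when the one before it is completed fails the run):
1. the square key is down while the bar and round keys are still up (value of joint square_key above 0.005 m and value of joint each of bar_key, round_key below 0.0025 m), for 0.1 s.
2. the bar key is down too while the round key is still up (value of joint each of square_key, bar_key above 0.005 m and value of joint round_key below 0.0025 m), for 0.1 s.
3. the round key is down too (value of joint each of square_key, bar_key, round_key above 0.005 m), for 0.1 s.
At the end, for the whole second after the job is handed in: The square, bar and round keys are each down by more than 5 of their 8 mm, the cross key is down by less than 2.5 mm, and the jar, beaker and dosing cap stand upright within 20 mm of where they stood (all of step 3 and value of joint cross_key below 0.0025 m and distance of each of jar, beaker, cap from where it was at the start of the episode below 0.02 m and angle between each of jar, beaker, cap's own z axis and vertical below 0.2 rad); the robot touches nothing.
It fails at once if a key unit is pressed with more than 15 N, or the console with more than 25 N (contact force between any of the arm, the fingers and square_unit above 15 N or contact force between any of the arm, the fingers and bar_unit above 15 N or contact force between any of the arm, the fingers and round_unit above 15 N or contact force between any of the arm, the fingers and cross_unit above 15 N or contact force between any of the arm, the fingers and console above 25 N).
It fails at once if the cross key is pressed (2.5 mm or more) (value of joint cross_key above 0.0025 m).
It fails at once if a key is pulled up (more than 2.5 mm) (value of joint any of square_key, bar_key, round_key, cross_key below -0.0025 m).
It fails at once if the jar, beaker or dosing cap is lifted, carried, shoved (20 mm) or tipped (distance of any of jar, beaker, cap from where it was at the start of the episode above 0.02 m or angle between any of jar, beaker, cap's own z axis and vertical above 0.3 rad).
It also fails if it takes over 48 s, if anything falls off the work surface, if the arm or the gripper's body presses on something with over 40 N, if the wrist force passes 120 N, or if a joint passes its speed limit or range.

## Robot

A 7-joint arm with a two-finger parallel gripper is mounted at the origin on the work surface. World frame = base frame: x ahead of the robot, y to its left, z up, the work surface at z = 0. Lengths are in m, angles in rad, forces in N, time in s.
With the tool pointing down it reaches from about 0.35 to 0.9 m from the base axis. Payload 7.2 kg.
Tool frame: the origin (TCP) lies at the centre of the arm's flange, where the gripper is bolted on; the fingertips stand 173 mm ahead of it and the grasp point (between the pads) lies 155 mm ahead of it; z points along the fingers, y is the line along which they close (so a half turn about z gives the same grasp; the last joint's range is limited). The gripper opens to 85 mm and grips with 20 to 120 N. Pads are 22 mm wide; open, the fingers measure 114 mm over their backs; the gripper's body (76 mm by 85 mm) begins 54 mm behind the grasp point. The pads swing forward as they close: fully open they stand 13 mm farther back than shut.
Start: joints at [-1.172, 0.411, -0.013, 1.596, 0.006, 1.134, -0.082], TCP at [0.281, 0.558, 0.405] pointing down, gripper open.
Joint ranges: [-2.95, 2.95], [-0.29, 1.99], [-1.47, 1.44], [0.14, 2.54], [-1.03, 4.17], [0.13, 1.85], [-2.86, 2.86]. Speed limits (rad/s): [2.39, 2.39, 3.01, 3.01, 3.14, 3.14, 3.14].

## Interface

Orientations are given as a 3x3 rotation matrix whose columns are the frame's x, y, z axes.
In Python, from plant import manip, cams, job gives the robot as it stands.
- The arm moves only by the tool servo_tool, never from a script. Its argument "motion" is one flat list of numbers, 5 for each row, row after row: the shift along the tool's x, y, z in m, then the turn about the tool's z in rad, then the finger opening in m, from 0 to 0.0854. In form: [dx, dy, dz, turn, grip, dx, dy, dz, turn, grip, ...]. A call has 1 to 12 rows; each row shifts and turns the commanded pose from where the row before left it, along the tool's axes as they then stand; what a row does not reach is not made up. A row lasts 1/10 s, in which the tool goes at most 50 mm and 8.59 degrees, less where a joint would pass 70% of its speed; a pose out of reach is approached as far as the arm can. A call with a gripper value outside its range is refused whole. The fingers move at their own pace and stop on an object; "force" is the grip in N (left out, the last holds). Time passes only in rows, so rows that do not move let the fingers close. It gives the time, the measured TCP pose, the force, the opening and the grip force at its end, in the units of the state.
- manip.observe(): the state, without advancing time (a new reading comes with each control period).
- cams.read_camera(name): name is "scene" or "top" or "wrist"; returns a dict with "image" (400x640x3 uint8, red, green, blue), "mtx" (3x3 intrinsics, pixels), "position" and "orientation" of the camera in the world. Camera axes: x right, y down, z forward; pixel columns grow to the right and rows downward; lengths in m; the calibration is good to about 2 mm. A picture is of the moment at which its call begins. There is no depth.
- job.close_job(): hands the job in; it is judged then, once.
The state is a dict: "clock": time; "joint_positions": joint angles; "qvel": joint speeds; "effort": joint torques, N m; "tcp_pos": TCP position; "ee_rot": TCP orientation; "wrist_force": force on the tool from outside, world axes, zero at the start; "torque": the same for the moment, N m; "finger_gap": finger opening in m; "finger_force": force on a finger pad.
Only numpy, scipy, OpenCV 4.12 (cv2) and the standard library are available. Lean on these libraries where they do the work, as an engineer would, in place of code of your own. Each camera call takes 0.05 s, during which the arm holds its last target. There are 200 camera calls.

## Working session

There is one attempt and no reset: what is moved stays moved. The work goes in short steps, Python scripts to look and compute and a tool call to move; the robot and the scene stay as the last step left them, time stands still between calls to the robot, and variables do not carry over. Pictures are saved under pics/ and viewed, at most 10 in all, crops included, and the job is handed in when it is done.

Besides the shell and the picture viewer there is one more tool, called after "Call:" in YAML: its name, and indented under it one key for each argument. servo_tool: Moves the arm, as the interface text tells. Its arguments: {"type":"object","properties":{"motion":{"type":"array","items":{"type":"number"}},"force":{"type":"number"}},"required":["motion"]}

```bash
mkdir -p pics; python3 - <<'E'
from plant import manip,cams
import cv2,pickle
for n in("top","scene"):
    c=cams.read_camera(n);cv2.imwrite(f"pics/{n}0.png",c["image"][:,:,::-1]);pickle.dump(c,open(f"{n}.pkl","wb"))
    print(n,c["mtx"].tolist(),c["position"],c["orientation"])
s=manip.observe();print(s["clock"],s["tcp_pos"],s["ee_rot"],s["wrist_force"],s["finger_gap"])
E
```

```text
top [[452.01336241439225, 0.0, 322.1399118164925], [0.0, 452.01336241439225, 203.24659322114601], [0.0, 0.0, 1.0]] [ 0.49372512 -0.03754692  1.19210552] [[-0.00542296 -0.99572067  0.09225473]
 [-0.99997862  0.00573685  0.00313751]
 [-0.00365334 -0.09223574 -0.9957305 ]]
scene [[360.9738846139996, 0.0, 318.6398015060221], [0.0, 360.9738846139996, 206.5138862567902], [0.0, 0.0, 1.0]] [ 1.08712045 -0.72100416  0.73881537] [[ 0.78390757  0.38491928 -0.48716124]
 [ 0.62073954 -0.46934107  0.62801383]
 [ 0.01308986 -0.79470504 -0.60685464]]
0.1 [0.28117937 0.55795574 0.40391726] [[-8.93065750e-01  4.49925839e-01 -5.52868910e-04]
 [ 4.49926160e-01  8.93064679e-01 -1.38888572e-03]
 [-1.31147879e-04 -1.48911646e-03 -9.99998883e-01]] [ 0.95890822  0.4692345  -0.38098606] 0.08560952918947608
```

View pics/top0.png

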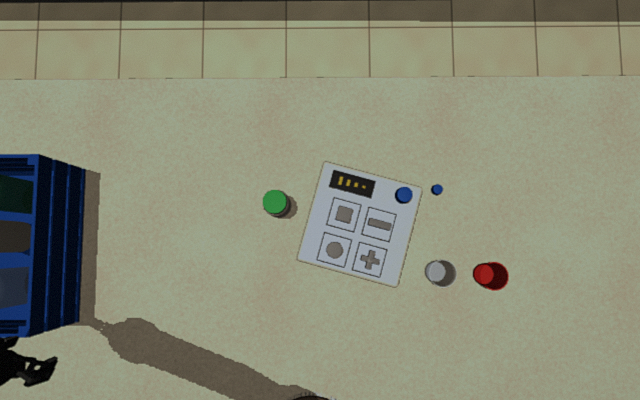

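View pics/scene0.png

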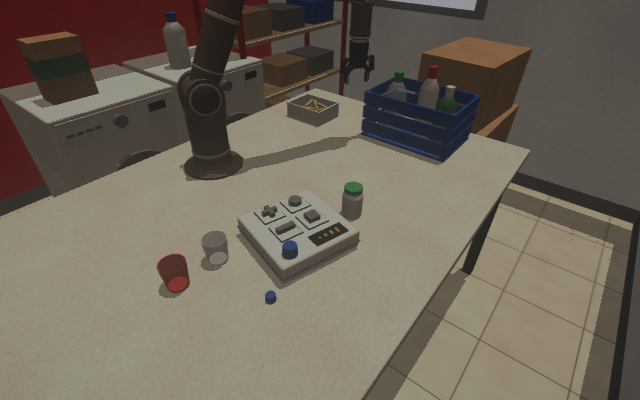

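```bash
cat >h.py <<'E'
import numpy as np
def w(c,u,v,z):
    d=c["orientation"]@np.linalg.solve(c["mtx"],[u,v,1]);p=c["position"];return p+d*(z-p[2])/d[2]
E
python3 - <<'E'
import pickle,cv2,numpy as np
from h import w
from plant import manip
c=pickle.load(open("top.pkl","rb"));im=c["image"]
cv2.imwrite("pics/crop.png",cv2.resize(im[150:300,250:450,::-1],None,fx=4,fy=4,interpolation=cv2.INTER_CUBIC))
g=im.max(2)
s=manip.observe();R=s["ee_rot"];tip=s["tcp_pos"]+.173*R[:,2]
for n,(u,v) in dict(square=(344,214),bar=(380,223),round=(335,250),cross=(370,260)).items():
    m=np.zeros_like(g);m[v-13:v+14,u-13:u+14]=1
    p=g[(m>0)];t,_=cv2.threshold(p,0,1,cv2.THRESH_OTSU)
    k,l,st,ce=cv2.connectedComponentsWithStats(((g<t)&(m>0)).astype(np.uint8))
    i=l[v,u];P=w(c,*ce[i],.09);print(n,t,st[i],ce[i],P.round(4),"tool shift",(R.T@(P-tip)).round(4))
E
```

```text
square 138.0 [335 205  19  19 247] [344.06072874 214.23481781] [ 0.5686 -0.0875  0.09  ] tool shift [-0.547  -0.4466  0.1417]
bar 135.0 [367 218  27  19 219] [380.34703196 224.456621  ] [ 0.5431 -0.1756  0.09  ] tool shift [-0.5639 -0.5368  0.1418]
round 139.0 [326 242  18  17 233] [334.34763948 249.64377682] [ 0.4827 -0.0631  0.09  ] tool shift [-0.4593 -0.4635  0.1417]
cross 135.0 [360 250  20  20 212] [369.66509434 259.39150943] [ 0.4587 -0.1483  0.09  ] tool shift [-0.4763 -0.5504  0.1418]
```

View pics/crop.png

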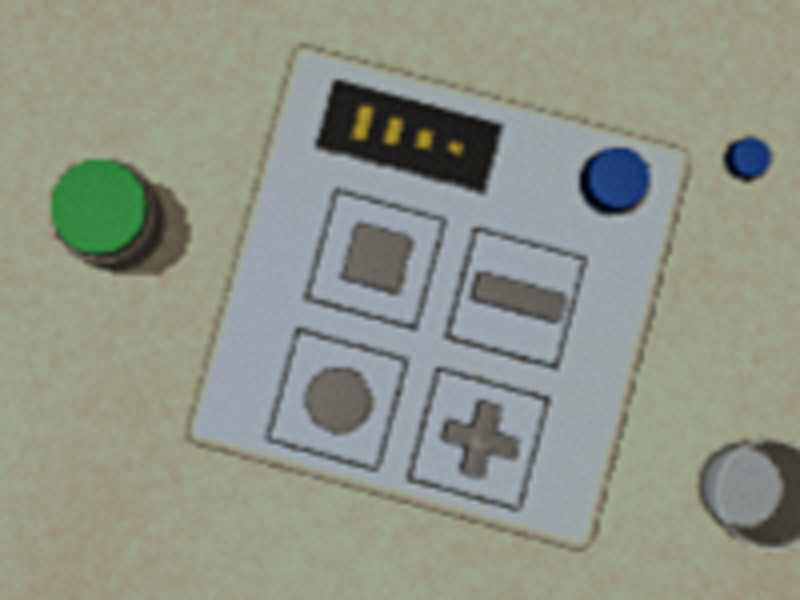

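Square is at crop pixel (377,258), bar (519,297), round (339,401) and cross (481,440), so the cross is the front-right unit. The keys could be taken for one another, but their shapes are distinct. The dosing cap on the console at (615,180) is the larger one. I will close the fingers and align them to the console on the way to the square key.

Call:
servo_tool:
  motion: [0,0,0,-0.095,0,0,0,0,-0.095,0,-0.0226,-0.0271,0,0,0,-0.0226,-0.0271,0,0,0,-0.0226,-0.0271,0,0,0,-0.0226,-0.0271,0,0,0,-0.0226,-0.0271,0,0,0,-0.0226,-0.0271,0,0,0,-0.0226,-0.0271,0,0,0,-0.0226,-0.0271,0,0,0,-0.0226,-0.0271,0,0,0,-0.0226,-0.0271,0,0,0]
  force: 20

```text
clock: 1.3
tcp_pos: [0.4249, 0.2342, 0.4045]
ee_rot: [[-0.962, 0.273, -0.0], [0.273, 0.962, -0.0], [0.0, -0.0, -1.0]]
wrist_force: [0.2, 0.3, 0.2]
finger_gap: -0.0003
finger_force: 0.0
```

Call:
servo_tool:
  motion: [-0.0226,-0.0271,0,0,0,-0.0226,-0.0271,0,0,0,-0.0226,-0.0271,0,0,0,-0.0226,-0.0271,0,0,0,-0.0226,-0.0271,0,0,0,-0.0226,-0.0271,0,0,0,-0.0226,-0.0271,0,0,0,-0.0226,-0.0271,0,0,0,-0.0226,-0.0271,0,0,0,-0.0226,-0.0271,0,0,0,0,0,0,0,0,0,0,0,0,0]

```text
clock: 2.5
tcp_pos: [0.5679, -0.0875, 0.4041]
ee_rot: [[-0.961, 0.275, -0.001], [0.275, 0.961, -0.0], [0.001, -0.0, -1.0]]
wrist_force: [0.1, 0.7, -0.2]
finger_gap: -0.0003
finger_force: 0.0
```

Call:
servo_tool:
  motion: [0,0,0.03,0,0,0,0,0.03,0,0,0,0,0.025,0,0,0,0,0.02,0,0,0,0,0.01,0,0,0,0,0,0,0]

```text
clock: 3.1
tcp_pos: [0.5674, -0.0856, 0.2885]
ee_rot: [[-0.962, 0.272, -0.003], [0.272, 0.962, 0.001], [0.003, -0.0, -1.0]]
wrist_force: [1.5, -0.5, -0.0]
finger_gap: 0.0004
finger_force: 0.0
```

```bash
python3 - <<'E'
from plant import cams
import cv2,numpy as np
a=[cams.read_camera(n)["image"][:,:,::-1] for n in("wrist","scene")]
b=cv2.resize(a[1][150:300,200:400],(640,480),interpolation=cv2.INTER_CUBIC)
cv2.imwrite("pics/c1.png",cv2.resize(np.vstack([a[0],b[:400]]),(480,600)))
E
```

```text
(no output)
```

View pics/c1.png

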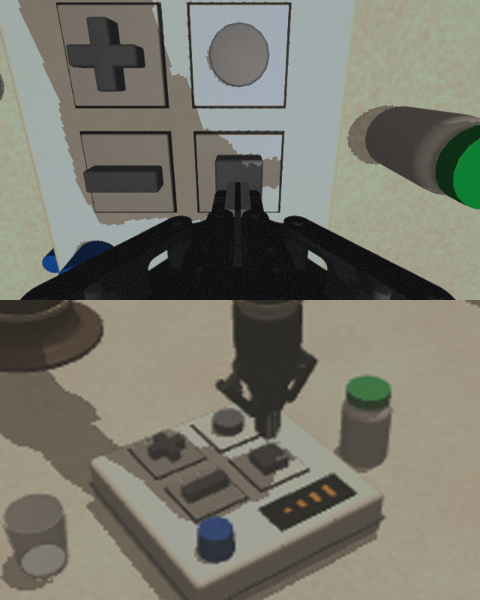

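The fingertips, at about (237,185) in the wrist view, are centred over the square key at (239,175). I will descend gently.

Call:
servo_tool:
  motion: [0,0,0.008,0,0,0,0,0.005,0,0,0,0,0.004,0,0,0,0,0.003,0,0,0,0,0.002,0,0,0,0,0.002,0,0,0,0,0,0,0,0,0,0,0,0]

```text
clock: 4.0
tcp_pos: [0.568, -0.0868, 0.2657]
ee_rot: [[-0.962, 0.273, 0.0], [0.273, 0.962, -0.0], [-0.0, -0.0, -1.0]]
wrist_force: [0.7, 0.8, -0.1]
finger_gap: 0.0001
finger_force: 0.0
```

Call:
servo_tool:
  motion: [0,0,0.002,0,0,0,0,0.002,0,0,0,0,0,0,0,0,0,0,0,0]

```text
clock: 4.4
tcp_pos: [0.5681, -0.0868, 0.2618]
ee_rot: [[-0.962, 0.273, 0.0], [0.273, 0.962, -0.0], [-0.0, 0.0, -1.0]]
wrist_force: [1.3, 0.3, 1.3]
finger_gap: 0.0002
finger_force: 0.9
```

Call:
servo_tool:
  motion: [0,0,0.002,0,0,0,0,0.002,0,0,0,0,0.002,0,0,0,0,0.001,0,0,0,0,0,0,0,0,0,0,0,0]

```text
clock: 5.0
tcp_pos: [0.5681, -0.0868, 0.2548]
ee_rot: [[-0.962, 0.273, 0.0], [0.273, 0.962, -0.0], [-0.0, 0.0, -1.0]]
wrist_force: [0.3, -0.2, 1.4]
finger_gap: -0.0001
finger_force: 1.1
```

Call:
servo_tool:
  motion: [0,0,0.001,0,0,0,0,0.001,0,0,0,0,0,0,0,0,0,0,0,0]

```text
clock: 5.4
tcp_pos: [0.5681, -0.0868, 0.2529]
ee_rot: [[-0.962, 0.273, 0.0], [0.273, 0.962, 0.0], [-0.0, 0.0, -1.0]]
wrist_force: [0.2, 0.4, 5.8]
finger_gap: 0.0001
finger_force: 2.5
```

Call:
servo_tool:
  motion: [0,0,0.001,0,0,0,0,0,0,0,0,0,0,0,0]

```text
clock: 5.7
tcp_pos: [0.5681, -0.0868, 0.2521]
ee_rot: [[-0.962, 0.273, 0.001], [0.273, 0.962, 0.0], [-0.001, 0.0, -1.0]]
wrist_force: [0.9, -0.5, 6.8]
finger_gap: 0.0002
finger_force: 3.1
```

Call:
servo_tool:
  motion: [0,0,-0.005,0,0,0,0,-0.015,0,0,0,0,-0.025,0,0,0,0,-0.015,0,0,0,0,0,0,0]

```text
clock: 6.2
tcp_pos: [0.5681, -0.0869, 0.3133]
ee_rot: [[-0.962, 0.273, 0.002], [0.273, 0.962, 0.0], [-0.002, 0.001, -1.0]]
wrist_force: [-0.1, -0.5, -0.6]
finger_gap: 0.0003
finger_force: 0.0
```

Call:
servo_tool:
  motion: [0,-0.02,0,0,0,0,-0.03,0,0,0,0,-0.025,0,0,0,0,-0.015,0,0,0,0,0,0,0,0]

```text
clock: 6.7
tcp_pos: [0.5423, -0.1753, 0.311]
ee_rot: [[-0.961, 0.277, -0.002], [0.277, 0.961, -0.0], [0.001, -0.001, -1.0]]
wrist_force: [0.8, 0.0, -0.2]
finger_gap: 0.0
finger_force: 0.0
```

```bash
python3 - <<'E'
from plant import cams
import cv2,numpy as np
a=[cams.read_camera(n)["image"][:,:,::-1] for n in("wrist","scene")]
b=cv2.resize(a[1][150:300,200:400],(640,480),interpolation=cv2.INTER_CUBIC)
cv2.imwrite("pics/c2.png",cv2.resize(np.vstack([a[0],b[:400]]),(480,600)))
E
```

```text
(no output)
```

View pics/c2.png

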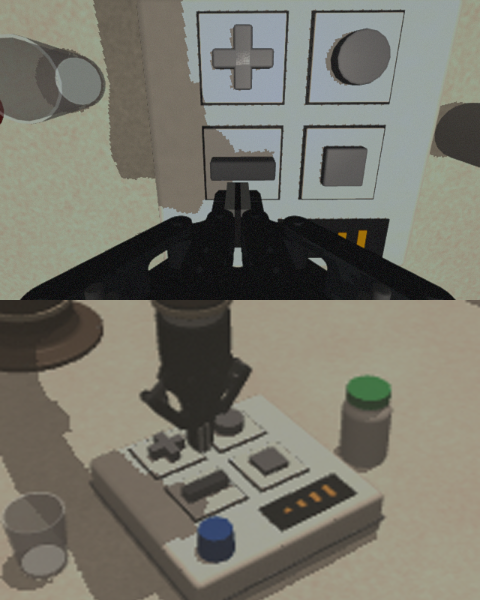

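The square key sits lower than the others, and the fingertips at (237,185) line up sideways with the bar at (243,168). Next I press the bar.

Call:
servo_tool:
  motion: [0,0,0.012,0,0,0,0,0.014,0,0,0,0,0.009,0,0,0,0,0.006,0,0,0,0,0.003,0,0,0,0,0.002,0,0,0,0,0.002,0,0,0,0,0,0,0,0,0,0,0,0]

```text
clock: 7.7
tcp_pos: [0.5435, -0.1734, 0.264]
ee_rot: [[-0.962, 0.273, 0.0], [0.273, 0.962, -0.0], [-0.0, 0.0, -1.0]]
wrist_force: [0.2, 0.6, -0.1]
finger_gap: 0.0001
finger_force: 0.0
```

Call:
servo_tool:
  motion: [0,0,0.002,0,0,0,0,0.002,0,0,0,0,0.002,0,0,0,0,0.001,0,0,0,0,0,0,0,0,0,0,0,0]

```text
clock: 8.3
tcp_pos: [0.5436, -0.1734, 0.2568]
ee_rot: [[-0.962, 0.273, 0.001], [0.273, 0.962, -0.0], [-0.001, 0.0, -1.0]]
wrist_force: [1.9, -1.6, 2.0]
finger_gap: -0.0003
finger_force: 0.9
```

Call:
servo_tool:
  motion: [0,0,0.001,0,0,0,0,0.001,0,0,0,0,0.001,0,0,0,0,0.001,0,0,0,0,0,0,0,0,0,0,0,0]

```text
clock: 8.9
tcp_pos: [0.5436, -0.1734, 0.2529]
ee_rot: [[-0.962, 0.273, 0.001], [0.273, 0.962, -0.0], [-0.001, 0.0, -1.0]]
wrist_force: [1.4, -0.7, 4.3]
finger_gap: -0.0001
finger_force: 2.5
```

Call:
servo_tool:
  motion: [0,0,0.001,0,0,0,0,0,0,0,0,0,0,0,0]

```text
clock: 9.2
tcp_pos: [0.5436, -0.1735, 0.2521]
ee_rot: [[-0.962, 0.273, 0.001], [0.273, 0.962, -0.0], [-0.001, 0.0, -1.0]]
wrist_force: [1.5, -1.1, 6.3]
finger_gap: -0.0
finger_force: 3.1
```

Call:
servo_tool:
  motion: [0,0,-0.005,0,0,0,0,-0.015,0,0,0,0,-0.025,0,0,0,0,-0.015,0,0,0.012,0.012,0,0,0,0.022,0.022,0,0,0,0.022,0.022,0,0,0,0.02,0.02,0,0,0,0.013,0.013,0,0,0,0,0,0,0,0,0,0,0,0,0]

```text
clock: 10.3
tcp_pos: [0.4813, -0.0627, 0.3111]
ee_rot: [[-0.962, 0.272, -0.002], [0.272, 0.962, 0.0], [0.002, -0.0, -1.0]]
wrist_force: [-0.4, 0.2, -0.4]
finger_gap: 0.0001
finger_force: 0.0
```

Call:
servo_tool:
  motion: [0,0,0.012,0,0,0,0,0.014,0,0,0,0,0.009,0,0,0,0,0.006,0,0,0,0,0.003,0,0,0,0,0.002,0,0,0,0,0.002,0,0,0,0,0,0,0,0,0,0,0,0]

```text
clock: 11.2
tcp_pos: [0.4822, -0.0634, 0.2639]
ee_rot: [[-0.962, 0.273, 0.001], [0.273, 0.962, 0.0], [-0.0, 0.0, -1.0]]
wrist_force: [-0.3, 0.0, 0.1]
finger_gap: 0.0002
finger_force: 0.0
```

Call:
servo_tool:
  motion: [0,0,0.002,0,0,0,0,0.002,0,0,0,0,0.002,0,0,0,0,0.001,0,0,0,0,0,0,0,0,0,0,0,0]

```text
clock: 11.8
tcp_pos: [0.4823, -0.0634, 0.2568]
ee_rot: [[-0.962, 0.273, 0.001], [0.273, 0.962, -0.0], [-0.001, 0.0, -1.0]]
wrist_force: [1.6, -0.8, 2.7]
finger_gap: 0.0004
finger_force: 0.9
```

Call:
servo_tool:
  motion: [0,0,0.001,0,0,0,0,0.001,0,0,0,0,0.001,0,0,0,0,0.001,0,0,0,0,0,0,0,0,0,0,0,0]

```text
clock: 12.4
tcp_pos: [0.4823, -0.0634, 0.2528]
ee_rot: [[-0.962, 0.273, 0.0], [0.273, 0.962, 0.0], [-0.0, 0.0, -1.0]]
wrist_force: [2.0, -0.3, 4.0]
finger_gap: 0.0001
finger_force: 2.5
```

Call:
servo_tool:
  motion: [0,0,0.001,0,0,0,0,0,0,0,0,0,0,0,0]

```text
clock: 12.7
tcp_pos: [0.4823, -0.0634, 0.252]
ee_rot: [[-0.962, 0.273, 0.001], [0.273, 0.962, 0.0], [-0.001, 0.0, -1.0]]
wrist_force: [0.6, -0.1, 6.4]
finger_gap: 0.0001
finger_force: 3.2
```

Call:
servo_tool:
  motion: [0,0,-0.005,0,0,0,0,-0.015,0,0,0,0,-0.03,0,0,0,0,-0.03,0,0,0,0,-0.03,0,0,0,0,-0.02,0,0,0,0,0,0,0,0,0,0,0,0]

```text
clock: 13.5
tcp_pos: [0.4815, -0.0633, 0.3814]
ee_rot: [[-0.962, 0.273, -0.001], [0.273, 0.962, 0.0], [0.001, 0.0, -1.0]]
wrist_force: [0.2, -0.6, 0.1]
finger_gap: 0.0001
finger_force: 0.0
```

```bash
python3 - <<'E'
from plant import cams
import cv2,numpy as np
a=[cams.read_camera(n)["image"][:,:,::-1] for n in("wrist","scene")]
b=cv2.resize(a[1][150:300,200:400],(640,480),interpolation=cv2.INTER_CUBIC)
cv2.imwrite("pics/c3.png",cv2.resize(np.vstack([a[0],b[:400]]),(480,600)))
E
```

```text
(no output)
```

View pics/c3.png

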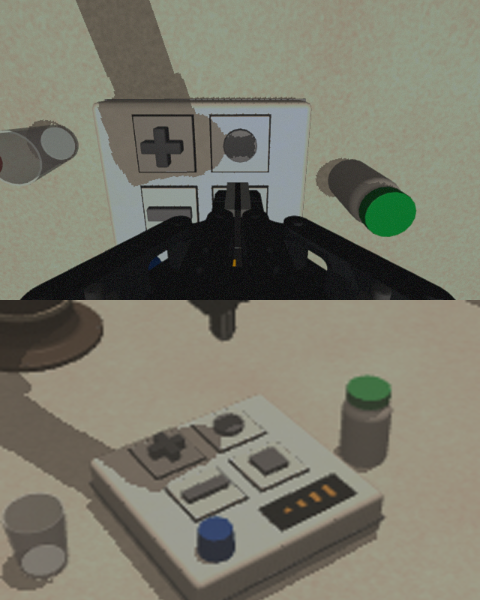

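In the lower half of the picture, the round (228,424), square (268,460) and bar (205,488) keys are all low. The cross (167,445) still stands up, and the jar, beaker and cap have not moved.

```bash
python3 -c "
from plant import job
print(job.close_job())"
```

```text
the job is handed in; nothing more can be done
None
```

I pressed the square, bar and round keys in that order, each down to its stop with a wrist-force reading of no more than about 7 N. The last camera view shows the cross key still up and the jar, beaker and cap unmoved. I handed the job in at about 14 s; `close_job()` returned no verdict.

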